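# Unlatch the paper trimmer's arm and hold it raised

## Task

The lever paper trimmer on the bench is shut, its arm latched down on the stud. Draw the latch knob out sideways against its spring, lift the arm off the stud with the knob still drawn, and finish holding the arm still with its latch knob about 10 cm higher than it started, ready for the card to be slid under; the arm drops if let go, so keep hold of it when the program ends. Leave the card stack, the ink tin and the hand roller as they lie.

Things in the scene. Friction and masses are not known exactly. Their poses are not given: they have to be found in the camera images.
- trimmer: Lever paper trimmer, fixed to the bench: wooden board 370 x 270 mm, its top 32 mm above the bench. Origin: on the bench under the board's front right corner. x runs along the cutting edge from handle end to pivot end, y across the board to the left, z up; the board covers x 0 to 370, y 0 to 270 mm. Yaw varies within 0.3 rad.
- blade_arm: The trimmer's arm: grey bar 8 x 32 mm (0.56 to 0.91 kg) along the board's right edge; black handle 105 mm long, 29 mm thick, in front of the board; steel housing 44 x 29 x 33 mm on its outer side, top 71 mm above the bench. Origin at (20, -10, 50) mm in the trimmer's frame when shut, axes as the trimmer's. It swings up about a pivot at (345, -10, 50) mm, axis along trimmer y; falls by its weight.
- knob (a point): Centre of the latch knob: black ribbed cylinder, 20 mm thick, 30 mm long, axis along the trimmer's y, at (20, -70, 47) mm in the trimmer's frame at the start. It sticks out to -y from the housing on a 10 mm rod, of which 12 mm is bare. Below it is only the bench. It rides on the arm, 325 mm from the pivot.
- latch (a joint): How far the latch is drawn out (m): 0 home, 0.014 at its stop, towards the trimmer's -y. A spring pushes it home with 4.5 N at 0, 8.7 N at the stop; it snaps home when let go. Home, its two prongs sit under the stud's head and lock the arm; to lift, it must be out 10 mm or more until the knob has risen 20 mm.
- stud_top (a point): Top of the round-headed steel stud, 20 mm across, that stands on a bracket at the board's front right corner, at (20, -26, 62) mm in the trimmer's frame; the arm's housing covers it when shut.
- card_stack: Bystander: stack of white square card, 98 x 98 x 26 mm, lying on the trimmer's board. Origin: centre of its underside.
- ink_tin: Bystander: shut ink tin, 83 mm across, 57 mm tall, standing on the bench to the right of the arm. Origin: centre of its underside.
- brayer: Bystander: hand ink roller (brayer) lying on the bench to the right of the arm; rubber roller 34 mm thick and 80 mm wide at the origin, wooden handle to its -x, 190 mm long in all. Origin: under the middle of the roller, at bench level.

How it is judged:
By the outcome, as a careful person would: the job done as asked, in the order asked, and still so for the second after the job is handed in, while the arm keeps its last pose, push and grip.
It also fails if it takes over 35 s, if anything falls off the work surface, if the arm or the gripper's body presses on something with over 40 N, if the wrist force passes 120 N, or if a joint passes its speed limit or range.

## Robot

A 6-joint arm with a two-finger parallel gripper is mounted at the origin on the work surface. World frame = base frame: x ahead of the robot, y to its left, z up, the work surface at z = 0. Lengths are in m, angles in rad, forces in N, time in s.
With the tool pointing down it reaches from about 0.275 to 1 m from the base axis. Payload 8.4 kg.
Tool frame: the origin (TCP) lies on the centre line of the jaws, within the pads' length; the fingertips stand 17 mm ahead of it and the grasp point (between the pads) lies 2 mm behind it (bot.tcp_to_tips is the y of the fingertips in the tool frame, in m); y points along the fingers, z is the direction in which the jaws open and shut, and the axes are right-handed (so a half turn about y gives the same grasp; the last joint's range is limited). The gripper opens to 85 mm and grips with 20 to 120 N. Pads are 22 mm wide; open, the fingers measure 114 mm over their backs; the gripper's body (76 mm by 85 mm) begins 54 mm behind the grasp point. The pads swing forward as they close: fully open they stand 13 mm farther back than shut.
Start: joints at [-1.14, 0.353, 1.633, -0, 1.155, -0.002], TCP at [0.262, -0.567, 0.248] pointing down, gripper open.
Joint ranges: [-2.63, 2.63], [-0.92, 2.1], [0.06, 2.66], [-1.3, 4.44], [0, 2.69], [-3.02, 3.02]. Speed limits (rad/s): [2.22, 2.22, 2.79, 3.14, 3.14, 3.14].

## Interface

Orientations are given as a unit quaternion [x, y, z, w].
In Python, from workcell import bot, hand, kinematics, get_obs, vision, hand_in gives the robot as it stands. The module is installed in compiled form; this text tells all that it offers. Calls block until the motion is done:
- bot.reach(position, orientation): joint-space move of the TCP to a pose.
- bot.servo_line(position, ori=None, velocity=0.15): straight line of the TCP; ori=None keeps the orientation; velocity is the mean speed in m/s.
- bot.goto_joints(angles): joint-space move.
- hand.move_gripper(opening, strength=None): finger opening in m; strength is the grip in N (None keeps the last); returns when the fingers have stopped.
- bot.dwell(seconds).
- kinematics.solve_ik(position, orientation): joint angles nearest the present ones, or None.
- get_obs(): the state.
- vision.read_camera(name): name is "scene" or "top" or "wrist"; returns a dict with "frame" (400x640x3 uint8, red, green, blue), "intrinsics" (3x3 intrinsics, pixels), "view" (4x4, takes a point from world to camera coordinates). Camera axes: x right, y down, z forward; pixel columns grow to the right and rows downward; lengths in m; the calibration is good to about 2 mm. A picture is of the moment at which its call begins. There is no depth.
A pose or a line that the arm cannot do raises bot.IKError and nothing moves.
- hand_in(): hands the job in, once; it reports no verdict.
The state is a dict: "time_s": time; "joint_pos": joint angles; "joint_vel": joint speeds; "joint_efforts": joint torques, N m; "position": TCP position; "orientation": TCP orientation; "wrist_force": force on the tool from outside, world axes, zero at the start; "ft_torque": the same for the moment, N m; "gripper_width": finger opening in m.
Only numpy, scipy, OpenCV 4.12 (cv2) and the standard library are available. Lean on these libraries where they do the work, as an engineer would, in place of code of your own. Each camera call takes 0.05 s, during which the arm holds its last target.

## Working session

There is one attempt and no reset: what is moved stays moved. The work goes in short steps, each a Python script; the robot and the scene stay as the last script left them, time stands still between calls to the robot, and variables do not carry over. Pictures are saved under pics/ and viewed, and the job is handed in when it is done.

```bash
mkdir -p pics; ls; python3 - <<'E'
from workcell import bot, hand, kinematics, get_obs, vision
import cv2, numpy as np
np.set_printoptions(precision=4,suppress=True)
for n in ["scene","top","wrist"]:
    r=vision.read_camera(n); cv2.imwrite(f"pics/a_{n}.png",r["frame"][:,:,::-1]); print(n,r["intrinsics"],r["view"])
o=get_obs(); print(o, bot.tcp_to_tips)
E
```

```text
pics
scene [[368.4448   0.     317.3065]
 [  0.     368.4448 195.1058]
 [  0.       0.       1.    ]] [[ 0.3916  0.9201 -0.0119 -0.2307]
 [ 0.7614 -0.3313 -0.5573 -0.4251]
 [-0.5167  0.2092 -0.8302  1.1264]
 [ 0.      0.      0.      1.    ]]
top [[382.2898   0.     319.982 ]
 [  0.     382.2898 209.3305]
 [  0.       0.       1.    ]] [[ 0.0143 -0.9998 -0.0131 -0.0075]
 [-0.9962 -0.0131 -0.0858  0.6285]
 [ 0.0856  0.0143 -0.9962  0.9264]
 [ 0.      0.      0.      1.    ]]
wrist [[284.5511   0.     322.8781]
 [  0.     284.5511 199.0286]
 [  0.       0.       1.    ]] [[ 0.42   -0.9075 -0.0015 -0.6248]
 [-0.8638 -0.4003  0.3059 -0.0394]
 [-0.2782 -0.1272 -0.9521  0.3791]
 [ 0.      0.      0.      1.    ]]
{'time_s': 0.15, 'joint_pos': array([-1.1404,  0.3535,  1.6339,  0.    ,  1.1552, -0.0024]), 'joint_vel': array([ 0.0003, -0.0015, -0.0043, -0.002 , -0.0009, -0.001 ]), 'joint_efforts': array([ -0.0008, -60.5636, -34.234 ,  -0.0001,   0.0061,   0.    ]), 'position': array([ 0.262 , -0.5671,  0.2477]), 'orientation': array([-0.1519,  0.691 , -0.6903,  0.1517]), 'wrist_force': array([0.0485, 0.4917, 0.7793]), 'ft_torque': array([-0.0036, -0.022 , -0.0798]), 'gripper_width': 0.08518219851528558} 0.017
```

View pics/a_scene.png

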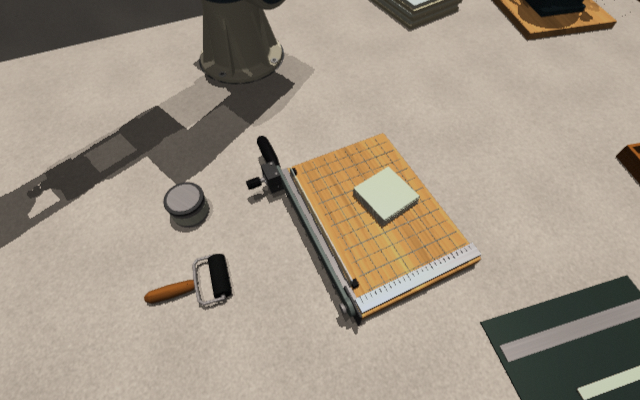

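View pics/a_top.png

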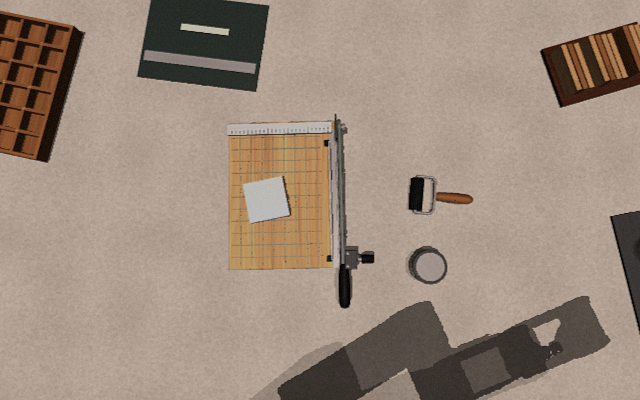

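View pics/a_wrist.png

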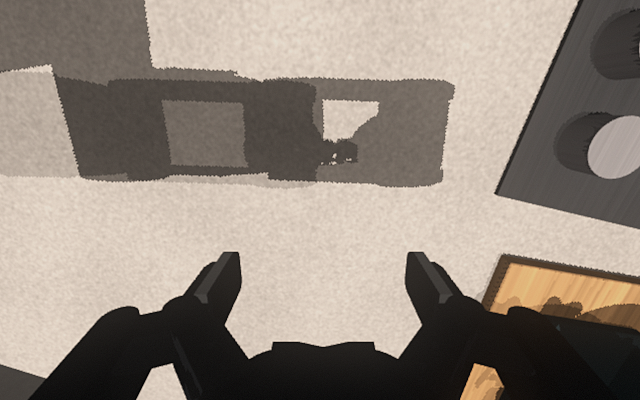

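The knob is at about (368,257) in the top view and (253,183) in the scene view. The board spans about (229–335, 121–269) in the top view. Next I'll measure both.

```bash
cat > h.py <<'E'
from workcell import bot, hand, kinematics, get_obs, vision, hand_in
import cv2, numpy as np
from scipy.spatial.transform import Rotation as R
np.set_printoptions(precision=4,suppress=True)
def ray(r,px):
    V=r["view"];Rm=V[:3,:3];c=-Rm.T@V[:3,3]
    d=Rm.T@np.linalg.inv(r["intrinsics"])@np.array([px[0],px[1],1.]);return c,d/np.linalg.norm(d)
def plane(r,px,z):
    c,d=ray(r,px);return c+d*(z-c[2])/d[2]
def tri(rs,pxs):
    A=np.zeros((3,3));b=np.zeros(3)
    for r,p in zip(rs,pxs):
        c,d=ray(r,p);M=np.eye(3)-np.outer(d,d);A+=M;b+=M@c
    return np.linalg.solve(A,b)
def proj(r,P):
    q=r["view"][:3,:3]@np.asarray(P)+r["view"][:3,3];k=r["intrinsics"]@q;return k[:2]/k[2]
def snap(n,f,box=None,s=1):
    r=vision.read_camera(n);im=r["frame"][:,:,::-1]
    if box: im=im[box[1]:box[3],box[0]:box[2]]
    cv2.imwrite("pics/"+f,cv2.resize(im,None,fx=s,fy=s,interpolation=cv2.INTER_CUBIC));return r
E
python3 - <<'E'
from h import *
t=snap("top","b_top.png",(310,210,460,320),5);s=snap("scene","b_scene.png",(150,120,300,230),5)
f=cv2.cvtColor(t["frame"],cv2.COLOR_RGB2HSV)
m=cv2.inRange(f,(8,90,90),(25,255,255));m[:110]=0;m[290:]=0;m[:,:200]=0;m[:,345:]=0
cs,_=cv2.findContours(cv2.morphologyEx(m,cv2.MORPH_CLOSE,np.ones((7,7))),0,2);c=max(cs,key=cv2.contourArea)
rr=cv2.minAreaRect(c);bp=cv2.boxPoints(rr);print(rr);
for p in bp: print(p,plane(t,p,.032))
E
```

```text
((278.5044860839844, 201.1912841796875), (134.213134765625, 102.1594467163086), 88.65737915039062)
[225.8664 135.3   ] [0.813  0.2419 0.032 ]
[327.9978 132.9063] [ 0.8219 -0.0164  0.032 ]
[331.1426 267.0826] [ 0.4866 -0.0283  0.032 ]
[229.0112 269.4763] [0.477  0.2222 0.032 ]
```

View pics/b_top.png

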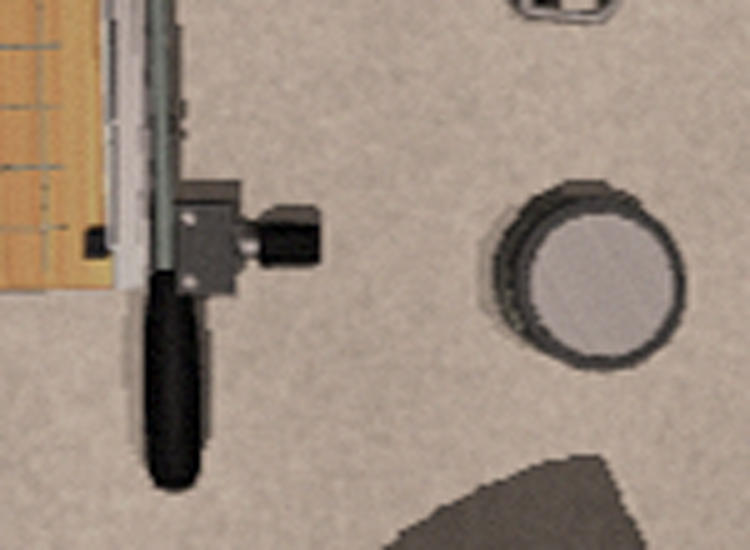

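View pics/b_scene.png

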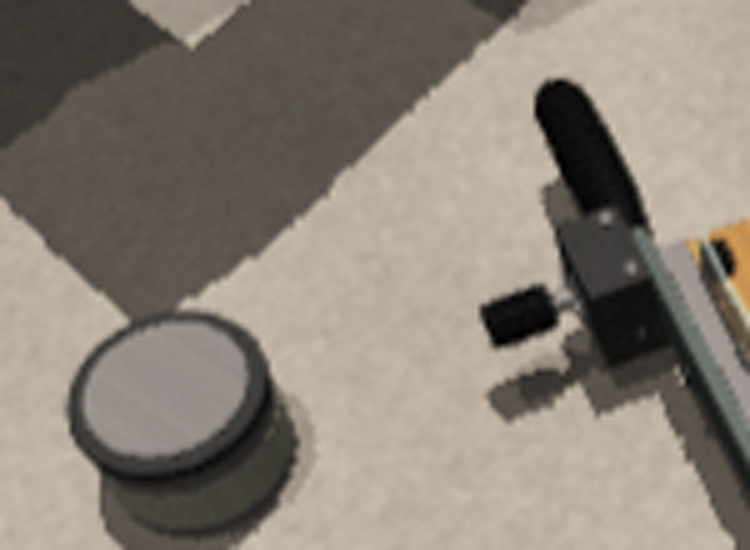

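```bash
python3 - <<'E'
from h import *
t=vision.read_camera("top");s=vision.read_camera("scene")
# knob masks
def dark(r,box,th):
    g=cv2.cvtColor(r["frame"],cv2.COLOR_RGB2GRAY);m=np.zeros_like(g);x0,y0,x1,y1=box;m[y0:y1,x0:x1]=(g[y0:y1,x0:x1]<th)*255
    cs,_=cv2.findContours(m,0,2);c=max(cs,key=cv2.contourArea);print(cv2.minAreaRect(c),cv2.boundingRect(c));return cv2.minAreaRect(c)[0]
a=dark(t,(360,248,378,268),45);b=dark(s,(243,172,263,192),45)
k=tri([t,s],[a,b]);print("knob",k,proj(t,k)-a,proj(s,k)-b, plane(t,a,.047),plane(s,b,.047))
# yaw hyps: board corners by plane; right/left edges via scene
for yaw in (0,.02,.036,.05):
    c,sn=np.cos(yaw),np.sin(yaw);T=lambda p:np.array([k[0]+c*(p[0]-20)/1e3-sn*(p[1]+70)/1e3,k[1]+sn*(p[0]-20)/1e3+c*(p[1]+70)/1e3,p[2]/1e3])
    print(yaw,[ (proj(t,T(p)).round(1),proj(s,T(p)).round(1)) for p in [(0,270,32),(370,270,32),(370,0,32),(-85,-10,50)]])
E
python3 - <<'E'
import cv2
i=cv2.imread('pics/a_top.png');cv2.imwrite('pics/c.png',cv2.resize(i[110:320,215:385],None,fx=2.8,fy=2.8))
E
```

```text
((366.5, 258.0), (8.0, 13.0), 90.0) (360, 254, 14, 9)
((253.45001220703125, 182.85000610351562), (8.221921920776367, 13.597792625427246), 71.56504821777344) (247, 178, 14, 11)
knob [ 0.5103 -0.1142  0.05  ] [0.6397 0.1755] [ 0.7375 -0.0452] [ 0.5106 -0.113   0.047 ] [ 0.5075 -0.1155  0.047 ]
0 [(array([227.8, 264. ]), array([386.8, 135.6])), (array([232.9, 117.1]), array([481.7, 267.1])), (array([339.2, 118.2]), array([354.4, 324.4])), (array([341.7, 302.2]), array([265.1, 141.2]))]
0.02 [(array([227.9, 266.8]), array([385.3, 133.7])), (array([230. , 119.8]), array([482.5, 262.7])), (array([336.4, 118.7]), array([357.6, 322. ])), (array([342.6, 302.7]), array([264.1, 141.1]))]
0.036 [(array([228., 269.]), array([384. , 132.3])), (array([227.8, 121.9]), array([483. , 259.2])), (array([334.2, 119.2]), array([360.1, 320.1])), (array([343.3, 303.1]), array([263.2, 141.1]))]
0.05 [(array([228.1, 271. ]), array([382.9, 131. ])), (array([225.9, 123.8]), array([483.4, 256.1])), (array([332.3, 119.6]), array([362.3, 318.3])), (array([344. , 303.5]), array([262.5, 141. ]))]
```

View pics/c.png

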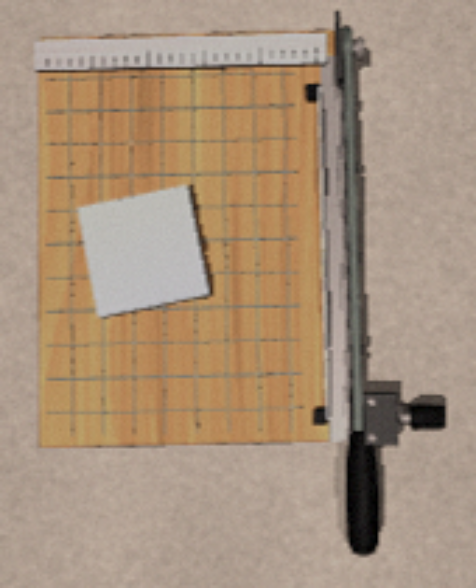

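```bash
cat >> h.py <<'E'
YAW=.036
def ori(th=0,sgn=1,yaw=None):
    yaw=YAW if yaw is None else yaw
    y=np.array([0,0,-1.]);z=sgn*np.array([1.,0,0]);x=np.cross(y,z)
    return (R.from_euler('z',yaw)*R.from_euler('y',th)*R.from_matrix(np.c_[x,y,z])).as_quat()
E
python3 - <<'E'
from h import *
print(R.from_quat(get_obs()["orientation"]).as_matrix())
k=np.array([.509,-.117,.049])
for sg in (1,-1):
  for dz,th,dx in ((.12,0,0),(0,0,0),(.1,.3,.016),(.1,.2,.016)):
    print(sg,dz,th,kinematics.solve_ik(k+[dx,0,dz],ori(th,sg)))
E
```

```text
[[-0.9078 -0.0001  0.4194]
 [-0.4194  0.0003 -0.9078]
 [-0.     -1.     -0.0003]]
1 0.12 0 [-0.2288  0.2897  1.9256 -0.      0.9263 -0.2648]
1 0 0 [-0.2288  0.4778  1.9939 -0.      0.6699 -0.2648]
1 0.1 0.3 [-0.1832  0.4847  1.7107 -0.068   1.2401 -0.1876]
1 0.1 0.2 [-0.1946  0.4332  1.7756 -0.0503  1.1281 -0.2046]
-1 0.12 0 [-0.2288  0.2897  1.9256 -0.      0.9263  2.8768]
-1 0 0 [-0.2288  0.4778  1.9939 -0.      0.6699  2.8768]
-1 0.1 0.3 [-0.1832  0.4847  1.7107 -0.068   1.2401  2.954 ]
-1 0.1 0.2 [-0.1946  0.4332  1.7756 -0.0503  1.1281  2.937 ]
```

```bash
python3 - <<'E'
from h import *
bot.reach([.509,-.117,.17],ori())
hand.move_gripper(.055,40)
w=snap("wrist","d_wrist.png");snap("top","d_top.png");print(get_obs()["time_s"],get_obs()["position"],w["view"])
print(proj(w,[.509,-.117,.047]))
E
```

```text
2.7417 [ 0.509  -0.1171  0.17  ] [[ 0.9993  0.0362 -0.0002 -0.5051]
 [ 0.0345 -0.9515  0.3057 -0.1448]
 [ 0.0109 -0.3055 -0.9521  0.2628]
 [ 0.      0.      0.      1.    ]]
[322.1203 197.2935]
```

View pics/d_wrist.png

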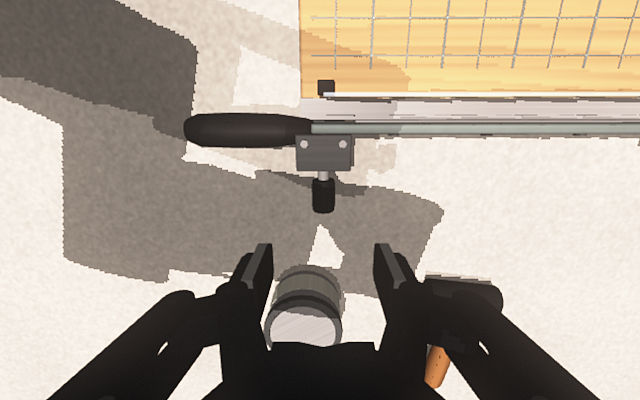

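The knob sits at (323,195) in the wrist view against a predicted (322,197), so it is within about 2 mm. The arm bar slopes slightly, so I'll refine yaw from the bar's edge.

```bash
python3 - <<'E'
from h import *
w=vision.read_camera("wrist");f=w["frame"];g=cv2.cvtColor(f,cv2.COLOR_RGB2GRAY).astype(float)
hsv=cv2.cvtColor(f,cv2.COLOR_RGB2HSV)
def fit(pts,z):
    pts=np.array(pts,float);P=np.array([plane(w,p,z) for p in pts])
    vx,vy,x0,y0=cv2.fitLine(P[:,:2].astype(np.float32),cv2.DIST_HUBER,0,.001,.001).ravel();print("yaw",np.arctan2(vy,vx)if vx>0 else np.arctan2(-vy,-vx),x0,y0,len(P), "y at x=.51",y0+vy/vx*(.51-x0))
m=cv2.inRange(hsv,(8,70,80),(25,255,255))
fit([(c,np.max(np.where(m[:110,c])[0])) for c in range(345,635)],.032)
gs=cv2.GaussianBlur(g,(1,5),0)
# bar lower edge: max brightening between rows 122..150
for c in (400,500,600): print(c,g[105:145,c].astype(int))
m2=g[165:225,300:350]<60
ys,xs=np.where(m2);print("knob bbox",xs.min()+300,xs.max()+300,ys.min()+165,ys.max()+165)
# front edge
print("front", [ (r,np.min(np.where(m[r,290:])[0])+290) for r in range(60,92,8)],[plane(w,(np.min(np.where(m[r,290:])[0])+290,r),.032) for r in (60,84)])
E
```

```text
yaw 0.03891606 0.6754799 -0.024702437 290 y at x=.51 -0.031145517
400 [223 224 224 224 225 226 227 225 225 200 199 217 203 202 138 137 210 156
  61 107 147 163 164 153 147 164 183 167 117 117 145 141 131 211 247 242
 241 241 240 239]
500 [209 212 213 209 207 208 210 209 211 203 203 216 200 183 141 135 196 148
  68 122 166 187 188 181 177 176 178 161 122 124 148 138 223 252 246 244
 240 237 236 236]
600 [210 215 216 212 208 211 211 209 210 214 218 203 183 191 143 134 197 148
  68 123 161 174 177 174 173 174 172 160 120 123 154 153 149 136 221 250
 244 245 245 245]
knob bbox 312 334 178 213
front [(60, np.int64(300)), (68, np.int64(300)), (76, np.int64(301)), (84, np.int64(301))] [array([ 0.4863, -0.0018,  0.032 ]), array([ 0.4874, -0.0205,  0.032 ])]
```

```bash
sed -i 's/^YAW=.*/YAW=.037/' h.py; python3 - <<'E'
from h import *
bot.servo_line([.5103,-.116,.10],ori(),velocity=.12)
bot.servo_line([.5103,-.116,.045],velocity=.08)
o=get_obs();print(o["wrist_force"])
hand.move_gripper(0.0,60)
bot.dwell(.2);o=get_obs();print(o["time_s"],o["position"],o["wrist_force"],o["ft_torque"],o["gripper_width"])
snap("scene","e_s.png",(170,70,330,190),5);snap("wrist","e_w.png")
E
```

```text
[ 0.3956 -0.3892 -0.2008]
4.9833 [ 0.5093 -0.1162  0.0455] [-5.2285 -2.1252  8.0315] [-0.2656  0.8617 -0.073 ] 0.0180402210989812
```

View pics/e_w.png

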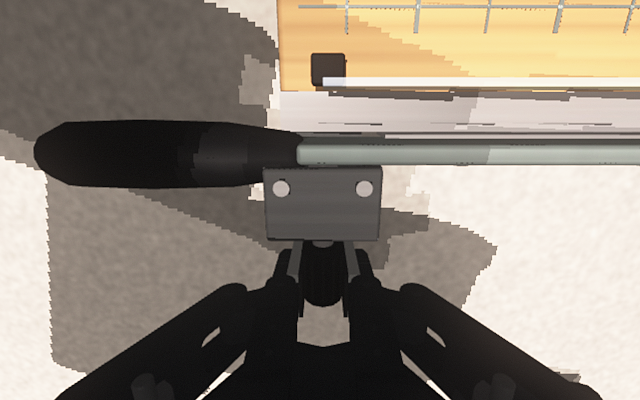

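View pics/e_s.png

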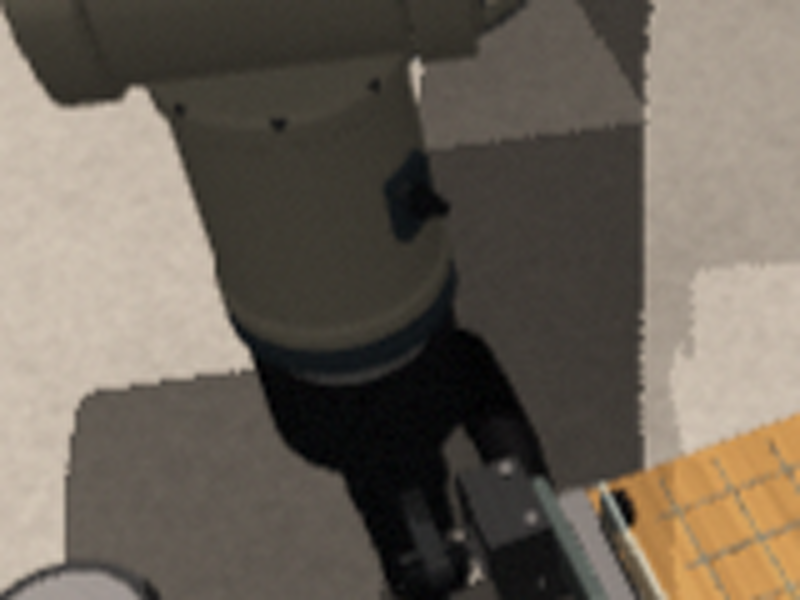

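The knob is gripped between the pads: width 18 mm, with a small side load. I'll draw it out in steps, watching actual displacement and force.

```bash
python3 - <<'E'
from h import *
u=np.array([np.sin(YAW),-np.cos(YAW),0])
o=get_obs();p0=o["position"].copy()
np.save("p0.npy",p0)
c0=np.array([.5103,-.116,.045])+[-.001,0,.0005]
bot.servo_line(c0,velocity=.05);o=get_obs();print(o["position"],o["wrist_force"])
for d in (.004,.008,.011,.0125,.0135):
    bot.servo_line(c0+u*d,velocity=.03);bot.dwell(.1);o=get_obs();dp=o["position"]-p0
    print(d,"out",dp@u,"perp",dp-u*(dp@u),"F",o["wrist_force"],"pull",-o["wrist_force"]@u,o["gripper_width"])
    np.save("c.npy",c0+u*d)
    if dp@u>.0122: break
print(o["time_s"],o["ft_torque"]);snap("wrist","f_w.png")
E
```

```text
[ 0.5092 -0.1162  0.0457] [-1.621  -2.1461  1.7445]
0.004 out 0.0034135557505913672 perp [-0.0002 -0.      0.0001] F [-1.4689  4.7405  4.7459] pull 4.791570894442147 0.018166021016383774
0.008 out 0.007249780681428223 perp [-0.0002 -0.      0.0001] F [-1.2809  6.5737  6.4897] pull 6.616574283242999 0.018473028636498714
0.011 out 0.010173625142790597 perp [-0.0001 -0.      0.0001] F [-1.1947  6.866   4.4019] pull 6.9055400736485915 0.0179581130931607
0.0125 out 0.011567899042568823 perp [-0.0002 -0.      0.    ] F [-1.9734  7.1167  5.5199] pull 7.18480079393356 0.018492857676984175
0.0135 out 0.012519590672121187 perp [-0.0002 -0.      0.    ] F [-1.3477  8.8396  6.0105] pull 8.883410857706307 0.01836613832556684
7.15 [ 1.1889  0.2465 -0.0761]
```

View pics/f_w.png

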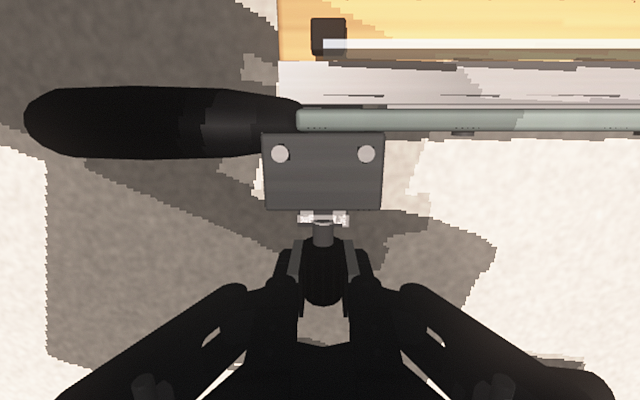

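Latch is out 12.5 mm actual, with 8.9 N pull. The housing is clearly separated from the knob, with bare rod and prongs showing at (323,220). Next is the lift along the arc, tilting the tool with the arm.

```bash
cat > lift.py <<'E'
from h import *
import sys
u=np.array([np.sin(YAW),-np.cos(YAW),0])
p0=np.load("p0.npy");c=np.load("c.npy")
Rz=R.from_euler('z',YAW)
piv=c+Rz.apply([.325,0,.0045])
def pose(th,extra=0): return piv+(Rz*R.from_euler('y',th)).apply([-.325,0,-.0045])+u*extra, ori(th)
def go(ths,extra=0,v=.06):
    for th in ths:
        P,q=pose(th,extra);bot.servo_line(P,q,velocity=v);o=get_obs();F=o["wrist_force"]
        d=o["position"]-p0
        print("th %.3f t %.2f out %.4f rise %.4f err"%(th,o["time_s"],d@u,d[2]),(o["position"]-P)*1e3,"F",F,"T",o["ft_torque"],"w %.4f"%o["gripper_width"])
        if np.linalg.norm(F)>35: print("STOP");break
E
python3 - <<'E'
from lift import *
go([.01,.02,.035,.05,.065,.08],v=.03)
snap("wrist","g_w.png")
E
```

```text
th 0.010 t 7.46 out 0.0124 rise 0.0027 err [-0.2052  0.9291 -0.4961] F [ 1.1093  7.5532 -5.6367] T [ 1.1416 -0.2038 -0.1209] w 0.0184
th 0.020 t 7.72 out 0.0123 rise 0.0059 err [-0.2102  0.9779 -0.5645] F [ 1.3738  8.4453 -5.5921] T [ 1.1361 -0.3016 -0.142 ] w 0.0185
th 0.035 t 8.03 out 0.0123 rise 0.0107 err [-0.2192  0.9915 -0.5938] F [ 1.6917  6.6889 -4.8213] T [ 1.1537 -0.1865 -0.2473] w 0.0183
th 0.050 t 8.35 out 0.0123 rise 0.0156 err [-0.2062  1.0188 -0.6091] F [ 1.0994  7.7607 -4.5723] T [ 1.1195 -0.3056 -0.1825] w 0.0183
th 0.065 t 8.67 out 0.0123 rise 0.0204 err [-0.2285  1.045  -0.6246] F [ 1.417   8.1227 -4.3694] T [ 1.1531 -0.2724 -0.1862] w 0.0183
th 0.080 t 8.98 out 0.0122 rise 0.0253 err [-0.2438  1.1037 -0.6656] F [ 1.2679  7.1812 -5.1738] T [ 1.114  -0.2685 -0.2305] w 0.0180
```

View pics/g_w.png

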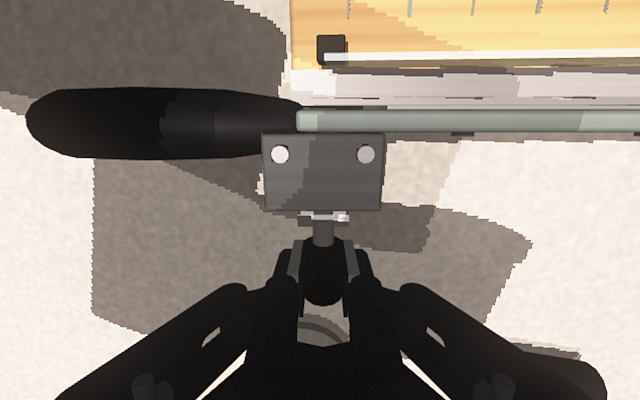

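The arm is following. The housing, knob and rod keep the same place in the wrist view while the board drops away, so it is past the 20 mm release point. I'll continue to about 10 cm.

```bash
python3 - <<'E'
from lift import *
go([.11,.14,.17,.2,.23,.26,.29,.314],v=.06)
bot.dwell(.5);go([.3145],v=.03)
snap("wrist","i_w.png");snap("scene","i_s.png");snap("top","i_t.png")
E
```

```text
th 0.110 t 9.35 out 0.0122 rise 0.0350 err [-0.2494  1.1577 -0.5994] F [ 1.222   8.1083 -5.4017] T [ 1.1634 -0.3051 -0.2474] w 0.0183
th 0.140 t 9.67 out 0.0121 rise 0.0447 err [-0.2811  1.2246 -0.6574] F [ 1.1652  7.9    -4.3098] T [ 1.094  -0.3081 -0.2961] w 0.0181
th 0.170 t 9.98 out 0.0120 rise 0.0543 err [-0.3166  1.2793 -0.6995] F [ 0.1414  7.8988 -5.2669] T [ 1.1498 -0.2813 -0.3017] w 0.0179
th 0.200 t 10.30 out 0.0120 rise 0.0638 err [-0.3529  1.3273 -0.7517] F [-0.3075  7.7491 -5.0891] T [ 1.084  -0.3099 -0.3417] w 0.0185
th 0.230 t 10.62 out 0.0119 rise 0.0734 err [-0.3451  1.3727 -0.7605] F [ 0.1778  7.7313 -4.1699] T [ 1.0976 -0.2943 -0.3524] w 0.0182
th 0.260 t 10.93 out 0.0119 rise 0.0828 err [-0.4139  1.3975 -0.8335] F [-0.5382  6.8582 -5.0953] T [ 1.1206 -0.2687 -0.4188] w 0.0180
th 0.290 t 11.25 out 0.0119 rise 0.0922 err [-0.4353  1.4264 -0.8495] F [-0.7371  7.5799 -4.4727] T [ 1.0935 -0.2328 -0.4066] w 0.0185
th 0.314 t 11.53 out 0.0118 rise 0.0997 err [-0.4786  1.481  -0.8691] F [-1.1962  7.4023 -5.5793] T [ 0.9999 -0.2909 -0.4303] w 0.0183
th 0.315 t 12.28 out 0.0118 rise 0.0996 err [-0.5287  1.4618 -1.0538] F [-0.4898  7.7142 -5.0586] T [ 1.019  -0.258  -0.4732] w 0.0180
```

View pics/i_w.png

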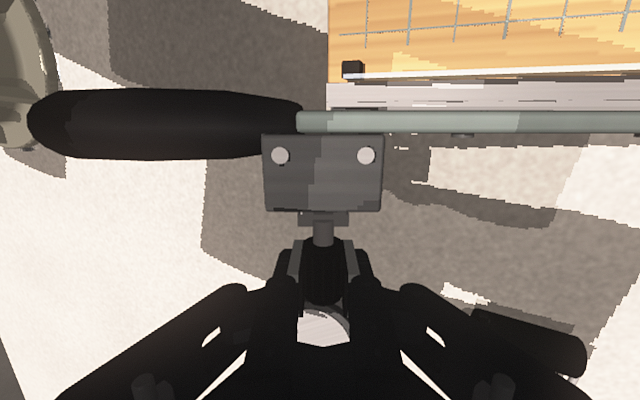

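View pics/i_s.png

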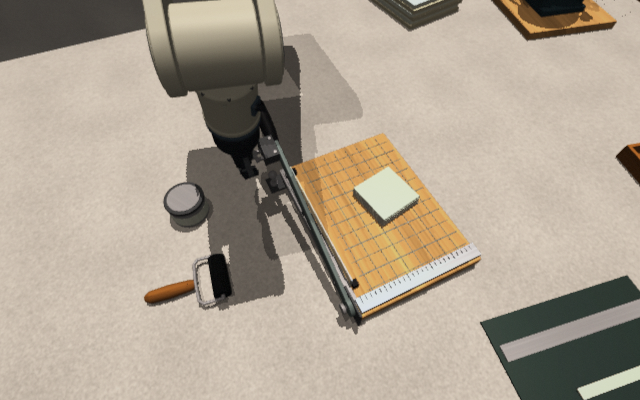

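View pics/i_t.png

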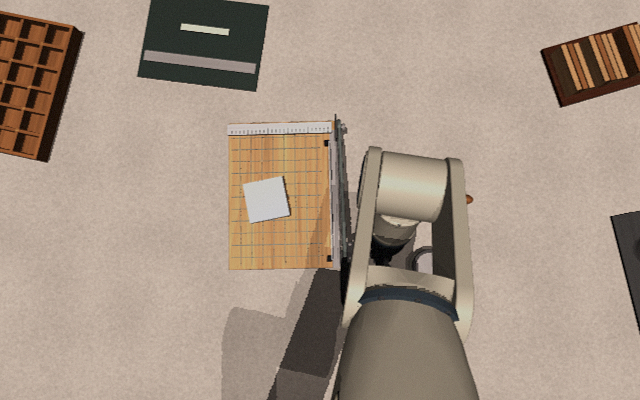

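```bash
python3 - <<'E'
from lift import *
for i in range(3):
    o=get_obs();d=o["position"]-p0;print(o["time_s"],d@u,d[2],np.abs(o["joint_vel"]).max(),o["gripper_width"],o["wrist_force"]);bot.dwell(.5)
hand_in()
E
```

```text
12.4333 0.011846874911280399 0.09963228096592953 0.0012378132285362985 0.017929574764895796 [-0.4127  7.5072 -5.1113]
12.9333 0.011848793080257089 0.0996359324862152 0.0027867794558136877 0.018381459020376013 [ 0.3945  7.3099 -5.2914]
13.4333 0.011853452692005946 0.09967603754042322 0.001590922650776182 0.018409331740991325 [-0.9648  7.6958 -4.8691]
the job is handed in; nothing more can be done
```

The trimmer arm is off the stud and held still, with its latch knob 99.7 mm higher than it started. The job was handed in at about 14 s, well under the 35 s limit.

- **Latch:** I gripped the knob from above with 60 N and drew it out 12.5 mm against its spring. The pull reached about 8.9 N.
- **Lift:** The arm followed its pivot arc with the knob still drawn. The latch was out about 12.3 mm as the knob passed the 20 mm release point.
- **At hand-in:** The gripper was still holding the knob, with the latch out 11.9 mm. Over the last second its position changed by less than 0.1 mm. The wrist force was about 9 N and the grip width steady at 18 mm.
- **Bystanders:** In the final pictures the card stack is where it was in both views. The ink tin and hand roller are unmoved in the scene view; the robot arm hides most of both from above.

None of my checks failed. Two readings were slightly off from expected:
- **Latch draw:** It eased from 12.5 to 11.9 mm during the lift because the robot arm gives slightly under load, but stayed above the 10 mm needed.
- **Grip width:** It read 18 mm on a 20 mm knob, but in the wrist pictures the knob did not slip between the pads.

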